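# Vent and unlatch a desiccator cabinet, then hold its door wide

### The job

A colleague needs both hands free to draw the tube rack out of the small desiccator cabinet. First vent the cabinet: lift the loose orange cap off the vent neck on its roof and set it down, same way up and without dropping it, inside the lip of the round blue cap rest. Then pinch the red main catch so that the door springs ajar onto the safety catch, pinch the yellow safety catch so that it springs free, and swing the door by its steel pull rod past its detent until it stands wide open, about square to the cabinet front; the door closes itself from there, so finish while still holding it wide by the pull rod, and leave the other things on the bench where they are.

Things in the scene. Friction and masses are not known exactly. Their poses are not given: they have to be found in the camera images.
- cabinet: Small fixed desiccator cabinet, clear walls, grey frame, 150 deep (x), 210 wide (y), 130 mm high; place and angle vary. Origin: centre of its underside; the door is on its -x face. On the white roof strip, seen from the robot left to right: red main catch, yellow safety catch, black detent housing (tops below 170 mm); behind them a white vent neck with an orange cap, inside a tube rack and dishes.
- cap_center (a point): Centre (half-way up) of the loose orange ribbed vent cap, a disc 46 mm wide, 17 mm high, 15 to 30 g. At the start it lies unfastened on the vent neck, its underside 142 mm above the bench. The catch paddles stand 25 mm in front of its edge (towards the cabinet's -x, tops at 169 mm); both sides along the cabinet's y are free, down to the roof at 130 mm.
- vent_cap: The same orange cap; origin at the centre of its underside, z up.
- cap_rest_seat (a point): Centre of the flat seat (6 mm above the bench) of the round blue cap rest, 72 mm wide, fixed to the bench. The seat is 54 mm across, inside a lip 3.5 mm high (lip top 9.5 mm above the bench, 64 mm over the outside). With the cap seated, the cap's centre is 14.5 mm above the bench.
- main_catch_grip (a point): Midway between the two red upright paddles of the main catch, 157 mm above the bench; does not move; axes as the cabinet's. Paddles 16 mm to either side along y (37 mm over the outside), 18 mm long (x), 5 thick, 137 to 169 mm above the bench. Pinch along y, 3 N each at first, 6 N at the end, more if off centre: the jaws let go after 6 mm each and stop at 9 mm (19 mm over the outside); they spring back when let go.
- safety_catch_grip (a point): The same point of the yellow safety catch, 95 mm nearer the hinge; same sizes, forces and travel. It is idle while the main catch holds the door and stops the door when that springs ajar.
- gate (a joint): Door angle, rad: 0 shut; 0.13 ajar on the safety catch; springs to about 0.43 when that is opened too; detent bump from 0.46 to 1.04; end stop 1.65. The hinge spring (0.28 N m per rad) draws it to 0.44 from either side, the detent adds up to 0.4 N m: up to 6 N at the pull rod. Let go when wide, it falls back to about 1.0.
- gate_hinge (a point): Point on the door's vertical hinge axis at the cabinet's front right corner, 115 mm above the bench. Seen from above the door opens anticlockwise, its free left edge coming towards the robot; it reaches 196 mm from the hinge.
- pull_rod: Vertical steel pull rod on the door, 12 mm thick, black 15 mm end cap, free from 80 to 140 mm above the bench. Origin: on its axis, 115 mm up, a good height to pinch. Turns with the door; when shut its axes are the cabinet's. From the hinge axis it lies 125 mm along its own +y and 42 mm along its own -x (in front of the door; 31 mm gap behind it).
- tape_roll: Roll of cream tape lying flat, 62 mm wide, 24 mm high, a bystander; it and the cap rest swap places in some runs. Origin: centre of its underside.
- petri_dish: Closed petri dish, 60 mm wide, 15 mm high, a bystander. Origin: centre of its underside.
- glass_beaker: Glass beaker, 54 mm wide, 68 mm high, a bystander. Origin: centre of its underside.
- amber_bottle: Small amber bottle with a white cap, 41 mm wide, 70 mm high, a bystander. Origin: centre of its underside.
Mind the look-alikes: they are no part of the job. Of the things shaped like the vent_cap, the orange one is meant. Several things look just like the part that bears cap_rest_seat: the one meant starts farthest to the robot's left.

How it is judged:
By the outcome, as a careful person would: the job done as asked, in the order asked, and still so for the second after the job is handed in, while the arm keeps its last pose, push and grip.
It also fails if it takes over 69 s, if anything falls off the work surface, if the arm or the gripper's body presses on something with over 40 N, if the wrist force passes 120 N, or if a joint passes its speed limit or range.

### The arm

A 7-joint arm with a two-finger parallel gripper is mounted at the origin on a cart in front of the work surface, level with it; the furniture and walls round the work are solid. World frame = base frame: x ahead of the robot, y to its left, z up, the work surface at z = 0. Lengths are in mm, angles in rad, forces in N, time in s.
With the tool pointing down it reaches from about 350 to 900 mm from the base axis. Payload 19.9 kg.
Tool frame: the origin (TCP) lies on the centre line of the jaws, within the pads' length; the fingertips stand 19 mm ahead of it and the grasp point (between the pads) is the TCP (env.tip_extent is the distance from the TCP to the fingertips, in mm); z points along the fingers, y is the line along which they close (so a half turn about z gives the same grasp; the last joint's range is limited). The gripper opens to 85 mm and grips with 20 to 120 N. Pads are 22 mm wide; open, the fingers measure 114 mm over their backs; the gripper's body (76 mm by 85 mm) begins 54 mm behind the grasp point. The pads swing forward as they close: fully open they stand 13 mm farther back than shut.
Start: joints at [-1.208, 0.417, -0.01, 1.614, 0.005, 1.111, -0.053], TCP at [245.56, 574.72, 250.26] pointing down, gripper open.
Joint ranges: [-2.81, 2.81], [-0.39, 2.02], [-1.27, 1.25], [0.06, 2.57], [-1.19, 4.33], [0.19, 2], [-2.82, 2.82]. Speed limits (rad/s): [1.89, 1.89, 2.39, 2.39, 3.01, 3.01, 3.01].

### API

Orientations are given as a unit quaternion [x, y, z, w].
In Python, from cell import env, vision, spotter gives the robot as it stands.
- The arm moves only by the tool send_rows, never from a script. Its argument "motion" is a list of rows, each a list of 7 numbers: the shift along the tool's x, y, z scaled (see below), then the turn, a rotation vector about the tool's x, y, z scaled (see below), then the closure, from 0 (fully open) to 1 (shut). In form: [[tx, ty, tz, ax, ay, az, jaw], ...]. A call has 1 to 5 rows; each row is the pose to reach, as a shift and turn from the pose commanded when the call began, along the tool's axes at that moment, turning the shorter way round; what a row does not reach only later rows make up. The controller multiplies each number of a shift by 300 mm and each number of a turn by 2 pi rad. A row lasts 1/12 s, in which the tool goes at most 41.7 mm and 7.16 degrees, less where a joint would pass 70% of its speed; a pose out of reach is approached as far as the arm can. A call with a number of a shift or a turn outside -1 to 1 is refused whole. A call with a gripper value outside its range is refused whole. The fingers move at their own pace and stop on an object; the grip force is fixed at half the most. Time passes only in rows, so rows that repeat a pose let the fingers close. It gives the time, the measured TCP pose, the force, the opening and the grip force at its end, in the units of the state.
- env.read_state(): the state, without advancing time (a new reading comes with each control period).
- vision.grab_frame(name): name is "scene" or "top"; returns a dict with "pixels" (480x640x3 uint8, red, green, blue), "mtx" (3x3 intrinsics, pixels), "k1" (the pictures are not rectified: a ray, as slopes to the right and down, at radius r is drawn at 1 + k1 r^2 times it, then the intrinsics apply), "world_to_cam" (4x4, takes a point from world to camera coordinates). Camera axes: x right, y down, z forward; pixel columns grow to the right and rows downward; lengths in mm; the calibration is good to about 2 mm. A picture is of the moment at which its call begins. There is no depth.
- env.finish_job(): hands the job in; it is judged then, once.
Trained networks look in the newest picture that a camera, given by its name, has taken for a name from the list of things; names that differ only in an ending like _2 or _b are one class to them, and where a whole thing is asked for, a point or a joint stands for the part that bears it (a point fixed in the world has none). Each returns a list of dicts, best first, with "confidence" (0 to 1); they miss things now and then, are a little off and sometimes report something else, mostly with a low value. They report only what shows in the picture. A call takes as long as a camera call. They do not tell look-alikes from the thing itself.
- spotter.outline_of(camera, thing): "mask" (480x640 bool, what is visible of it) and "xy" ([column, row] in pixels, amid what is visible of it).
- spotter.mark_of(camera, thing): "xy" ([column, row] in pixels: a listed point, or the origin of a listed thing).
The state is a dict: "clock": time; "joints": joint angles; "qvel": joint speeds; "effort": joint torques, N m; "tcp_pos": TCP position; "orientation": TCP orientation; "ft_force": force on the tool from outside, world axes, zero at the start; "torque": the same for the moment, N m; "opening": opening from 0.0 (shut) to 1.0 (fully open); "finger_force": force on a finger pad.
Only numpy, scipy, OpenCV 4.12 (cv2) and the standard library are available. Lean on these libraries where they do the work, as an engineer would, in place of code of your own. Each camera call takes 0.05 s, during which the arm holds its last target. There are 200 camera calls.

## Working session

There is one attempt and no reset: what is moved stays moved. The work goes in short steps, Python scripts to look and compute and a tool call to move; the robot and the scene stay as the last step left them, time stands still between calls to the robot, and variables do not carry over. Pictures are saved under pics/ and viewed, at most 10 in all, crops included, and the job is handed in when it is done.

Besides the shell and the picture viewer there is one more tool, called after ">>>" as a command line: name --pt "numbers of a row" for each row, then --argument value for the rest. send_rows: Moves the arm, as the interface text tells. Its arguments: {"type":"object","properties":{"motion":{"type":"array","items":{"type":"array","items":{"type":"number","minimum":-1,"maximum":1}}}},"required":["motion"]}

```bash
mkdir -p pics; ls; cat > h.py <<'E'
import numpy as np, cv2
from scipy.spatial.transform import Rotation as R
from cell import env, vision, spotter
def und(f,uv):
    k=f["mtx"]; d=np.array([(uv[0]-k[0,2])/k[0,0],(uv[1]-k[1,2])/k[1,1]]); s=d.copy()
    for _ in range(30): s=d/(1+f["k1"]*(s@s))
    return s
def ray(f,uv):
    T=np.array(f["world_to_cam"]); s=und(f,uv); d=T[:3,:3].T@np.r_[s,1]
    return -T[:3,:3].T@T[:3,3], d/np.linalg.norm(d)
def tri(rs):
    A=np.zeros((3,3));b=np.zeros(3)
    for o,d in rs:
        P=np.eye(3)-np.outer(d,d);A+=P;b+=P@o
    p=np.linalg.solve(A,b); return p,[np.linalg.norm((np.eye(3)-np.outer(d,d))@(p-o)) for o,d in rs]
def onz(f,uv,z):
    o,d=ray(f,uv); return o+d*(z-o[2])/d[2]
def proj(f,p):
    T=np.array(f["world_to_cam"]); c=T[:3,:3]@np.array(p)+T[:3,3]; s=c[:2]/c[2]; s=s*(1+f["k1"]*(s@s))
    return np.array([f["mtx"][0,0]*s[0]+f["mtx"][0,2],f["mtx"][1,1]*s[1]+f["mtx"][1,2]])
E
python3 - <<'E'
from h import *
np.set_printoptions(precision=1,suppress=True)
F={}
for c in("scene","top"):
    F[c]=vision.grab_frame(c); cv2.imwrite(f"pics/{c}0.png",F[c]["pixels"][:,:,::-1])
    print(c,ray(F[c],(320,240)))
Z=dict(cap_center=150.5,cap_rest_seat=6,main_catch_grip=157,safety_catch_grip=157,gate_hinge=115,pull_rod=115,tape_roll=0,petri_dish=0,glass_beaker=0,amber_bottle=0,cabinet=0)
for t,z in Z.items():
    for c in F:
        for m in spotter.mark_of(c,t)[:5]:
            print(t,c,np.array(m["xy"]),round(m["confidence"],2),onz(F[c],m["xy"],z))
s=env.read_state();print(s)
E
```

```text
pics
scene (array([ 124.3, -268.6,  905.6]), array([ 0.4,  0.5, -0.7]))
top (array([482.5, 259.7, 973. ]), array([ 0.1, -0. , -1. ]))
cap_center scene [413.3 244.9] 0.74 [687.3 119.7 150.5]
cap_center scene [367.  238.5] 0.42 [628.9 187.8 150.5]
cap_center top [394.4 172.9] 0.96 [703.  120.8 150.5]
cap_center top [312.4 184.4] 0.75 [680.3 264.5 150.5]
cap_rest_seat scene [309.8 273.2] 0.67 [559.  278.9   6. ]
cap_rest_seat scene [260.5 234.2] 0.61 [541.2 440.4   6. ]
cap_rest_seat scene [356.3 303.6] 0.4 [584.5 155.7   6. ]
cap_rest_seat top [306.8 265. ] 0.97 [549.3 274.6   6. ]
cap_rest_seat top [224.2 265.5] 0.91 [546.2 441.    6. ]
main_catch_grip scene [380.1 240.8] 0.6 [640.2 163.8 157. ]
main_catch_grip top [370.6 207.6] 0.57 [639.1 163.7 157. ]
safety_catch_grip scene [421.4 271. ] 0.97 [648.1  62.9 157. ]
safety_catch_grip top [427.8 201.6] 0.8 [651.1  64.2 157. ]
gate_hinge scene [415.1 247.7] 0.67 [711.2 130.5 115. ]
gate_hinge scene [427.  331.4] 0.64 [586.1 -18.2 115. ]
gate_hinge top [467.5 244.8] 0.57 [581.4 -17.2 115. ]
pull_rod scene [356.2 299.9] 0.96 [534.1 110.5 1
[... 541 characters left out ...]
[621.  460.7   0. ]
amber_bottle top [183.3 254.4] 0.67 [568.1 526.7   0. ]
amber_bottle top [283.1 314.5] 0.4 [449.8 320.8   0. ]
amber_bottle top [424.6 201.6] 0.37 [683.5  33.2   0. ]
cabinet scene [399.4 307.3] 0.57 [651.3  94.9   0. ]
cabinet top [393.3 215. ] 0.56 [654.5  98.5   0. ]
{'clock': 1.2, 'joints': array([-1.2,  0.4, -0. ,  1.6,  0. ,  1.1, -0.1]), 'qvel': array([-0.,  0., -0., -0.,  0.,  0.,  0.]), 'effort': array([  0. , -86.4,   0.7, -43.5,   0. ,   0. ,   0. ]), 'tcp_pos': array([245.6, 574.7, 250.3]), 'orientation': array([ 0.2,  1. , -0. ,  0. ]), 'ft_force': array([-0.4,  0.4,  0.1]), 'torque': array([-0., -0.,  0.]), 'finger_force': 0.0, 'opening': 1.0018104347321541}
```

View pictures.

```bash
python3 - <<'E'
import cv2,numpy as np
t=cv2.imread("pics/top0.png");cv2.imwrite("pics/t_crop.png",cv2.resize(t[130:350,150:500],(796,500),interpolation=cv2.INTER_CUBIC))
s=cv2.imread("pics/scene0.png");cv2.imwrite("pics/s_crop.png",cv2.resize(s[180:380,220:500],(798,570),interpolation=cv2.INTER_CUBIC))
E
```

```text
(no output)
```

View pics/t_crop.png

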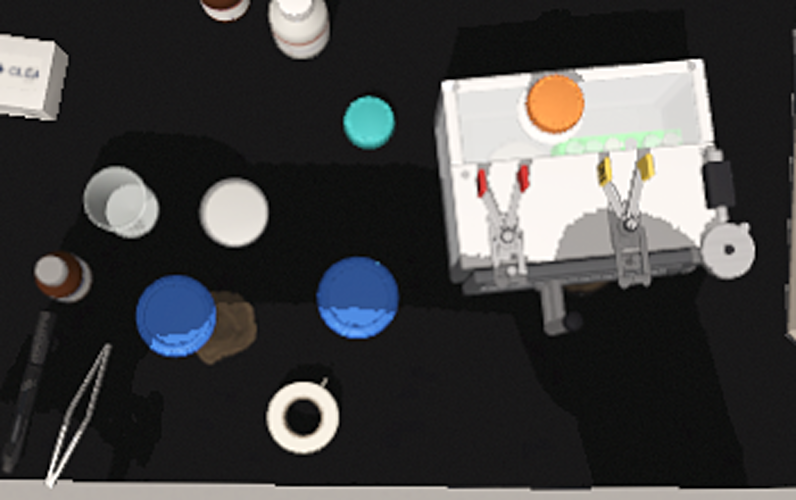

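View pics/s_crop.png

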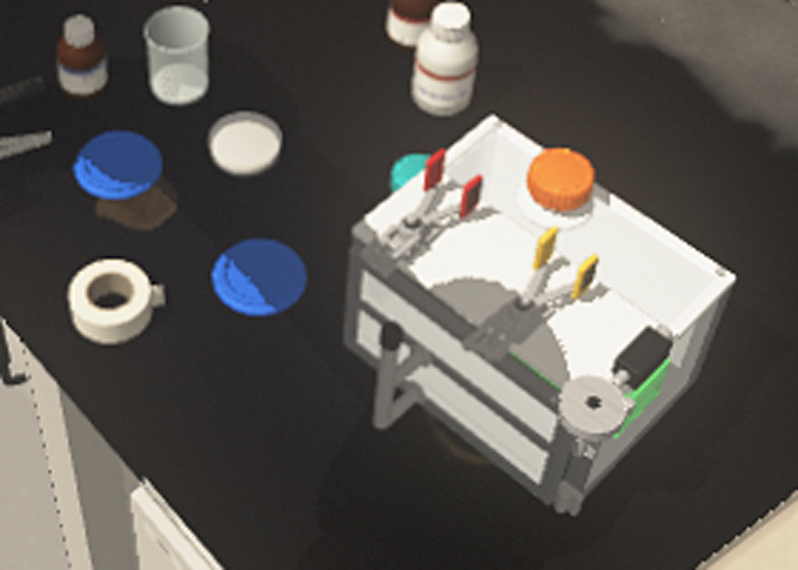

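Two blue rests show in the top view: A at (224,266), y≈441, and B at (307,265), y≈275. A is farthest to the robot's left (largest y), so A is the one meant. The crop confirms this, with a brown stain beside it. The orange cap is at top (394,173). The teal cap at (312,184) is a look-alike.

```bash
cat > fit.py <<'E'
from h import *
from scipy.optimize import least_squares
np.set_printoptions(precision=2,suppress=True)
F={c:vision.grab_frame(c) for c in("scene","top")}
def blobs(c,lo,hi,amin=8):
    h=cv2.cvtColor(F[c]["pixels"],cv2.COLOR_RGB2HSV); m=cv2.inRange(h,lo,hi)
    n,l,st,ce=cv2.connectedComponentsWithStats(m)
    return [(st[i,4],ce[i]) for i in range(1,n) if st[i,4]>=amin]
def hullc(f,pts):
    p=np.array([proj(f,q) for q in pts],np.float32); m=cv2.moments(cv2.convexHull(p)); return np.array([m["m10"],m["m01"]])/m["m00"]
def box(c,yaw,sx,sy,sz):
    Rz=R.from_euler("z",yaw).as_matrix()
    return [c+Rz@np.array([a*sx/2,b*sy/2,d*sz/2]) for a in(-1,1) for b in(-1,1) for d in(-1,1)]
def cyl(c,rs):  # rs: (r,z)
    a=np.linspace(0,2*np.pi,48,endpoint=False)
    return [c+np.array([r*np.cos(t),r*np.sin(t),z]) for r,z in rs for t in a]
col=dict(red=((0,150,70),(5,255,255)),yel=((20,130,90),(33,255,255)),ora=((7,150,120),(18,255,255)),blu=((105,120,60),(125,255,255)))
def near(c,k,uv,dist=30,amin=8): return sorted([(round(float(np.linalg.norm(b[1]-uv)),1),int(b[0]),b[1]) for b in blobs(c,*col[k],amin) if np.linalg.norm(b[1]-uv)<dist],key=lambda b:-b[1])
E
cat > m1.py <<'E'
from fit import *
obs={}
for c,a in (("scene",((380,241),(421,271))),("top",((371,208),(428,202)))):
    for k,uv in zip(("red","yel"),a):
        b=near(c,k,uv); print(c,k,[(x[1],x[2]) for x in b]); 
        obs[c,k]=sorted([x[2] for x in b[:2]],key=lambda u:u[0])
def res(p):
    r=[];m=p[:3];yaw=p[3];ey=np.array([-np.sin(yaw),np.cos(yaw),0])
    for k,o in (("red",0),("yel",-95)):
        for c in F:
            for s,u in zip((1,-1),obs[c,k]): r.append(hullc(F[c],box(m+ey*(o+16*s),yaw,18,5,24+0)+0) - u if 0 else hullc(F[c],box(m+ey*(o+16*s)+[0,0,-4],yaw,18,5,32))-u)
    return np.concatenate(r)
s=least_squares(res,[640,164,157,.1],x_scale=[10,10,10,.1],loss="soft_l1");print("catch",s.x,res(s.x).round(1))
yaw=s.x[3];Rz=R.from_euler("z",yaw).as_matrix()
b={c:near(c,"ora",u)[0] for c,u in(("scene",(416,243)),("top",(394,173)))};print(b)
q=least_squares(lambda p:np.concatenate([hullc(F[c],cyl(p,[(23,8.5),(23,-8.5)]))-b[c][2] for c in F]),[695,120,150]);print("cap",q.x,q.fun,"local rel catch",Rz.T@(q.x-s.x[:3]))
for nm,us in(("A",(("scene",(260,234)),("top",(224,266)))),("B",(("scene",(310,273)),("top",(307,265))))):
    b={c:near(c,"blu",u)[0] for c,u in us};print(nm,b)
    q=least_squares(lambda p:np.concatenate([hullc(F[c],cyl(p,[(36,-6),(36,0),(32,3.5)]))-b[c][2] for c in F]),[545,440,6]);print("seat",q.x,q.fun)
pr=[ray(F[c],u) for c,u in(("scene",(356.2,299.9)),("top",(400.8,273)))];r,e=tri(pr);print("rod mark",r,e,Rz.T@(r-s.x[:3]))
pr=[ray(F[c],u) for c,u in(("scene",(427,331.4)),("top",(467.5,244.8)))];r,e=tri(pr);print("hinge mark",r,e,Rz.T@(r-s.x[:3]))
E
python3 m1.py
```

```text
scene red [(34, array([371.38, 237.88])), (23, array([383.83, 247.26]))]
scene yel [(61, array([410.93, 266.39])), (37, array([424.03, 276.3 ]))]
top red [(37, array([379.7 , 207.73])), (26, array([361.31, 209.5 ]))]
top yel [(51, array([433.67, 203.1 ])), (40, array([415.93, 204.85]))]
catch [637.36 164.23 157.     0.1 ] [ 1.   0.3  1.2 -0.1 -0.4  0.2 -0.5  0.4  0.1 -0.9  0.8 -1.  -0.8  0.3
 -0.4  0.5]
{'scene': (0.8, 397, array([416.29, 242.22])), 'top': (2.3, 487, array([393.68, 175.3 ]))}
cap [698.57 122.09 148.91] [ 0.08 -0.17 -0.06  0.15] local rel catch [ 56.71 -48.03  -8.09]
A {'scene': (3.7, 594, array([260.85, 237.6 ])), 'top': (3.9, 1016, array([226.91, 268.57]))}
seat [539.29 435.38   5.91] [ 0.27 -0.66  0.21  0.53]
B {'scene': (4.0, 709, array([310.29, 276.99])), 'top': (4.4, 1041, array([306.75, 260.6 ]))}
seat [557.44 273.81   5.74] [ 0.4  -0.8   0.51  0.48]
rod mark [529.05 106.29 124.16] [np.float64(0.30731537501720624), np.float64(0.3073153750171404)] [-113.54  -46.85  -32.84]
hinge mark [582.88 -17.86 117.13] [np.float64(2.0718406343560862), np.float64(2.0718406343558704)] [ -72.36 -175.75  -39.87]
```

```bash
sed -i 's/np.array(\[proj(f,q) for q in pts\],np.float32); m=cv2.moments(cv2.convexHull(p))/np.array([proj(f,q) for q in pts]); from scipy.spatial import ConvexHull as H; p=((p[H(p).vertices])*256).round().astype(np.int32); m=cv2.moments(p)/; ' fit.py
python3 - <<'E'
s=open('fit.py').read()
i=s.index("def hullc");j=s.index("def box")
s=s[:i]+'''from scipy.spatial import ConvexHull
def hullc(f,pts):
    p=np.array([proj(f,q) for q in pts]); p=p[ConvexHull(p).vertices]; o=p.mean(0); a=p-o; b=np.roll(a,-1,0)
    w=a[:,0]*b[:,1]-a[:,1]*b[:,0]; return o+((a+b)*w[:,None]).sum(0)/(3*w.sum())
'''+s[j:]
s=s.replace("blu=((105,120,60)","blu=((100,80,30)")
open('fit.py','w').write(s)
E
cat >> m1.py <<'E'
for c in F:
    for d in spotter.outline_of(c,"cap_rest_seat"):
        m=d["mask"].astype(np.uint8);h=cv2.convexHull(cv2.findNonZero(m));M=cv2.moments(h);print(c,m.sum(),d["confidence"],np.array([M["m10"],M["m01"]])/M["m00"])
Q=lambda l:s.x[:3]+Rz@np.array(l)
E
python3 m1.py | grep -v "^scene [ry]\|^top [ry]"
```

```text
catch [637.33 163.88 156.71   0.1 ] [ 1.1  0.5  1.3  0.1 -0.2  0.2 -0.3  0.5  0.1 -0.7  0.8 -0.7 -0.6  0.5
 -0.2  0.8]
{'scene': (0.8, 396, array([416.28, 242.24])), 'top': (2.3, 487, array([393.68, 175.3 ]))}
cap [698.79 122.03 148.35] [ 0.15 -0.04 -0.08  0.11] local rel catch [ 57.2  -47.51  -8.36]
A {'scene': (3.6, 609, array([260.78, 237.5 ])), 'top': (3.8, 1039, array([226.77, 268.56]))}
seat [540.12 437.19   1.81] [ 0.32 -0.01 -0.16  0.23]
B {'scene': (3.9, 733, array([310.46, 276.9 ])), 'top': (4.5, 1064, array([306.84, 260.52]))}
seat [558.51 275.03   1.16] [ 0.27 -0.03 -0.14  0.21]
rod mark [529.05 106.29 124.16] [np.float64(0.30731537501720624), np.float64(0.3073153750171404)] [-113.27  -47.02  -32.55]
hinge mark [582.88 -17.86 117.13] [np.float64(2.0718406343560862), np.float64(2.0718406343558704)] [ -71.5  -175.73  -39.58]
scene 739 0.96 [310.82 276.49]
scene 634 0.8 [261.13 236.69]
top 960 0.77 [227.   268.24]
top 981 0.77 [307.28 260.09]
top 230 0.68 [394.69 265.87]
```

```bash
cat > go.py <<'E'
import sys
from h import *
np.set_printoptions(precision=4,suppress=True)
def go(x,y,z,yaw,s=None):
    "yaw = world angle of tool y axis; picks nearest half turn unless sign given"
    s=s or env.read_state(); q=R.from_quat(s["orientation"]); M=q.as_matrix()
    ty=np.array([np.cos(yaw),np.sin(yaw),0]); 
    if ty@M[:,1]<0: ty=-ty
    tz=np.array([0,0,-1.]); T=np.c_[np.cross(ty,tz),ty,tz]
    d=M.T@(np.array([x,y,z])-s["tcp_pos"]); r=(q.inv()*R.from_matrix(T)).as_rotvec()
    print("shift",d/300,"turn",r/2/np.pi,"| mm",np.linalg.norm(d).round(1),"deg",np.degrees(np.linalg.norm(r)).round(1))
if __name__=="__main__":
    s=env.read_state();M=R.from_quat(s["orientation"]).as_matrix()
    print("t",s["clock"],"tcp",s["tcp_pos"],"yaw(toolY)",np.arctan2(M[1,1],M[0,1]),"j",s["joints"],"open",s["opening"],"ff",s["finger_force"],"F",s["ft_force"],"ext",env.tip_extent)
    go(*map(float,sys.argv[1:5]))
E
cat >> m1.py <<'E'
print("yaw",yaw,"safety",Q((0,-95,0)),"cap by catch",Q((57,-47.5,0)))
b={c:near(c,"blu",u)[0] for c,u in(("scene",(260,234)),("top",(224,266)))}
q=least_squares(lambda p:np.concatenate([hullc(F[c],cyl(np.r_[p,6],[(36,-6),(36,0),(32,3.5)]))-b[c][2] for c in F]),[545,440]);print("seatA z=6",q.x,q.fun)
E
python3 m1.py | tail -2; python3 go.py 698.8 122 250 1.67
```

```text
yaw 0.09503001689840339 safety [646.36  69.3  156.7 ] cap by catch [698.59 122.   156.7 ]
seatA z=6 [539.37 435.7 ] [ 0.31 -0.67  0.18  0.5 ]
t 1.7 tcp [245.5461 574.7062 250.2469] yaw(toolY) 1.1670484016741325 j [-1.2085  0.4174 -0.0103  1.6136  0.0047  1.1107 -0.053 ] open 1.002849463842859 ff 0.0 F [-0.2655 -0.6591  0.4959] ext 19.0
shift [-1.9822 -0.7941  0.001 ] turn [-0.    0.   -0.08] | mm 640.6 deg 28.8
```

```bash
cat > plan.py <<'E'
import sys
from h import *
def plan(wps,prev=None):
    s=env.read_state(); p=s["tcp_pos"]; q=R.from_quat(s["orientation"])
    M=q.as_matrix(); print("t %.2f tcp %s toolYyaw %.3f tilt %.4f j %s open %.3f ff %.1f F %s"%(s["clock"],p.round(1),np.arctan2(M[1,1],M[0,1]),M[2,2],s["joints"].round(2),s["opening"],s["finger_force"],s["ft_force"].round(1)))
    for x,y,z,yaw in wps:
        ty=np.array([np.cos(yaw),np.sin(yaw),0]);tz=np.array([0,0,-1.]);T=R.from_matrix(np.c_[np.cross(ty,tz),ty,tz])
        t=np.array([x,y,z]); d=q.as_matrix().T@(t-p); r=(q.inv()*T).as_rotvec()
        n=max(np.linalg.norm(d)/41.7,np.degrees(np.linalg.norm(r))/7.16)
        print((d/300).round(3).tolist(),(r/2/np.pi).round(4).tolist(),"rows %.1f"%n); p,q=t,T
if __name__=="__main__": plan(eval(sys.argv[1]))
E
python3 plan.py "[(245.5+453.3*k/5,574.7-452.7*k/5,250,1.167-2.642*k/5) for k in range(1,6)]+[(698.8,122,190,-1.475)]"
```

```text
t 1.70 tcp [245.5 574.7 250.2] toolYyaw 1.167 tilt -1.0000 j [-1.21  0.42 -0.01  1.61  0.    1.11 -0.05] open 1.003 ff 0.0 F [-0.3 -0.7  0.5]
[-0.396, -0.159, 0.001] [-0.0, 0.0, 0.0841] rows 4.2
[-0.422, 0.063, 0.0] [0.0, 0.0, 0.0841] rows 4.2
[-0.333, 0.267, 0.0] [0.0, 0.0, 0.0841] rows 4.2
[-0.153, 0.399, 0.0] [0.0, 0.0, 0.0841] rows 4.2
[0.069, 0.422, 0.0] [0.0, 0.0, 0.0841] rows 4.2
[-0.0, 0.0, 0.2] [0.0, 0.0, 0.0] rows 1.4
```

>>> send_rows --pt "-0.396 -0.159 0 0 0 0.084 0" --pt "-0.396 -0.159 0 0 0 0.084 0" --pt "-0.396 -0.159 0 0 0 0.084 0" --pt "-0.396 -0.159 0 0 0 0.084 0" --pt "-0.396 -0.159 0 0 0 0.084 0"

```text
clock: 2.12
tcp_pos: [338.7, 481.9, 250.6]
orientation: [0.455, 0.891, 0.0, 0.0]
ft_force: [-0.4, 0.2, 0.7]
opening: 0.999
finger_force: 0.0
```

>>> send_rows --pt "-0.422 0.063 0 0 0 0.084 0" --pt "-0.422 0.063 0 0 0 0.084 0" --pt "-0.422 0.063 0 0 0 0.084 0" --pt "-0.422 0.063 0 0 0 0.084 0" --pt "-0.422 0.063 0 0 0 0.084 0"

```text
clock: 2.53
tcp_pos: [429.1, 391.3, 250.5]
orientation: [0.671, 0.741, 0.0, 0.0]
ft_force: [-0.7, 1.1, 0.6]
opening: 1.002
finger_force: 0.0
```

>>> send_rows --pt "-0.333 0.267 0 0 0 0.084 0" --pt "-0.333 0.267 0 0 0 0.084 0" --pt "-0.333 0.267 0 0 0 0.084 0" --pt "-0.333 0.267 0 0 0 0.084 0" --pt "-0.333 0.267 0 0 0 0.084 0"

```text
clock: 2.95
tcp_pos: [519.5, 300.6, 250.4]
orientation: [0.841, 0.54, 0.0, 0.001]
ft_force: [-0.2, 0.9, 0.0]
opening: 1.005
finger_force: 0.0
```

>>> send_rows --pt "-0.153 0.399 0 0 0 0.084 0" --pt "-0.153 0.399 0 0 0 0.084 0" --pt "-0.153 0.399 0 0 0 0.084 0" --pt "-0.153 0.399 0 0 0 0.084 0" --pt "-0.153 0.399 0 0 0 0.084 0"

```text
clock: 3.37
tcp_pos: [610.1, 209.9, 250.1]
orientation: [0.953, 0.302, 0.0, 0.001]
ft_force: [-0.1, 0.8, -0.4]
opening: 0.998
finger_force: 0.0
```

>>> send_rows --pt "0.069 0.422 0 0 0 0.084 0" --pt "0.069 0.422 0 0 0 0.084 0" --pt "0.069 0.422 0 0 0 0.084 0" --pt "0.069 0.422 0 0 0 0.084 0" --pt "0.069 0.422 0 0 0 0.084 0"

```text
clock: 3.78
tcp_pos: [700.5, 119.4, 249.7]
orientation: [0.999, 0.044, -0.0, 0.001]
ft_force: [-1.0, -0.1, -1.5]
opening: 1.001
finger_force: 0.0
```

```bash
python3 plan.py "[(698.8,122,200,-1.475),(698.8,122,166,-1.475)]"
```

```text
t 3.78 tcp [700.5 119.4 249.7] toolYyaw -1.483 tilt -1.0000 j [-0.63  0.66  0.67  1.39 -0.41  1.24 -1.41] open 1.001 ff 0.0 F [-1.  -0.1 -1.5]
[-0.005, -0.009, 0.166] [0.0003, 0.0001, -0.0013] rows 1.2
[0.0, 0.0, 0.113] [0.0, 0.0, 0.0] rows 0.8
```

>>> send_rows --pt "-0.005 -0.009 0.166 0 0 -0.001 0" --pt "-0.005 -0.009 0.166 0 0 -0.001 0" --pt "-0.005 -0.009 0.166 0 0 -0.001 0" --pt "-0.005 -0.009 0.166 0 0 -0.001 0"

```text
clock: 4.12
tcp_pos: [697.4, 126.0, 201.3]
orientation: [0.999, 0.054, -0.0, -0.0]
ft_force: [0.7, -1.4, 0.8]
opening: 1.002
finger_force: 0.0
```

```bash
python3 plan.py "[(698.8,122,166,-1.475)]"; python3 - <<'E'
import sys; sys.path.insert(0,'.')
from h import *
f=vision.grab_frame("scene"); cv2.imwrite("pics/c1.png",cv2.resize(f["pixels"][180:340,330:530,::-1],(750,600),interpolation=cv2.INTER_CUBIC))
E
```

```text
t 4.12 tcp [697.4 126.  201.3] toolYyaw -1.464 tilt -1.0000 j [-0.63  0.69  0.64  1.44 -0.43  1.15 -1.38] open 1.002 ff 0.0 F [ 0.7 -1.4  0.8]
[0.003, 0.014, 0.118] [-0.0, 0.0001, 0.0018] rows 0.9
```

View pics/c1.png

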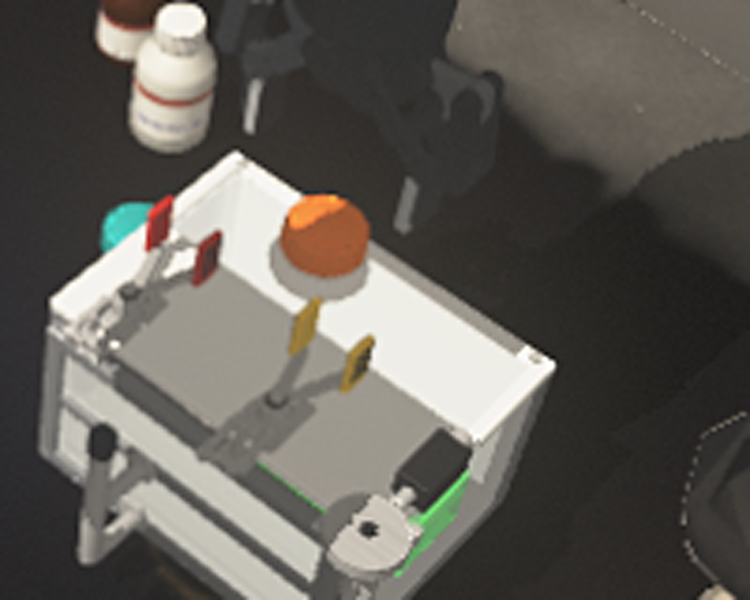

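The gripper straddles the orange cap: pad tips at crop (255,105) and (405,205), cap at (325,237). I'll centre it and go down.

>>> send_rows --pt "0.003 0.013 0.05 0 0 0.002 0" --pt "0.003 0.013 0.05 0 0 0.002 0" --pt "0.003 0.013 0.117 0 0 0.002 0" --pt "0.003 0.013 0.117 0 0 0.002 0" --pt "0.003 0.013 0.117 0 0 0.002 0"

```text
clock: 4.58
tcp_pos: [698.7, 121.4, 165.6]
orientation: [0.999, 0.046, -0.0, 0.0]
ft_force: [-0.3, 0.0, 0.4]
opening: 0.999
finger_force: 0.0
```

```bash
python3 plan.py "[(698.8,122,166,-1.475)]"
```

```text
t 4.58 tcp [698.7 121.4 165.6] toolYyaw -1.478 tilt -1.0000 j [-0.61  0.73  0.63  1.47 -0.46  1.1  -1.37] open 0.999 ff 0.0 F [-0.3  0.   0.4]
[0.0, -0.002, -0.001] [0.0, 0.0002, -0.0005] rows 0.0
```

>>> send_rows --pt "0 0 0 0 0 0 1" --pt "0 0 0 0 0 0 1" --pt "0 0 0 0 0 0 1" --pt "0 0 0 0 0 0 1" --pt "0 0 0 0 0 0 1"

```text
clock: 5.0
tcp_pos: [699.3, 121.5, 166.7]
orientation: [0.999, 0.046, 0.001, -0.0]
ft_force: [-3.5, -0.2, 10.8]
opening: 0.5
finger_force: 59.9
```

>>> send_rows --pt "0 0 0 0 0 0 1" --pt "0 0 0 0 0 0 1" --pt "0 0 0 0 0 0 1"

```text
clock: 5.25
tcp_pos: [699.3, 121.4, 166.8]
orientation: [0.999, 0.046, 0.001, -0.0]
ft_force: [-3.2, 0.4, 9.3]
opening: 0.503
finger_force: 59.9
```

>>> send_rows --pt "0 0 -0.06 0 0 0 1" --pt "0 0 -0.15 0 0 0 1" --pt "0 0 -0.25 0 0 0 1" --pt "0 0 -0.25 0 0 0 1" --pt "0 0 -0.25 0 0 0 1"

```text
clock: 5.67
tcp_pos: [699.6, 121.4, 242.5]
orientation: [0.999, 0.046, 0.002, -0.0]
ft_force: [-0.1, 0.1, 0.5]
opening: 0.505
finger_force: 60.9
```

```bash
python3 - <<'E'
import sys; sys.path.insert(0,'.')
from fit import *
for c,u in(("scene",(416,235)),("top",(393,175))):
    print(c,near(c,"ora",np.array(u),60)[:2])
f=F["scene"]; cv2.imwrite("pics/c2.png",cv2.resize(f["pixels"][150:310,330:530,::-1],(750,600),interpolation=cv2.INTER_CUBIC))
E
python3 plan.py "[(698.8+(539.4-698.8)*k/2,122+(435.7-122)*k/2,240,-1.475) for k in(1,2)]"
```

```text
scene [(20.7, 405, array([421.76, 215.13]))]
top [(6.4, 147, array([397.61, 170.62]))]
t 5.77 tcp [698.7 121.6 240. ] toolYyaw -1.478 tilt -1.0000 j [-0.63  0.66  0.66  1.4  -0.42  1.22 -1.4 ] open 0.502 ff 60.9 F [ 0.2  0.7 -0.8]
[-0.216, -0.547, 0.0] [-0.0, 0.0001, -0.0005] rows 4.2
[-0.214, -0.546, 0.0] [0.0, 0.0, 0.0] rows 4.2
```

View pics/c2.png

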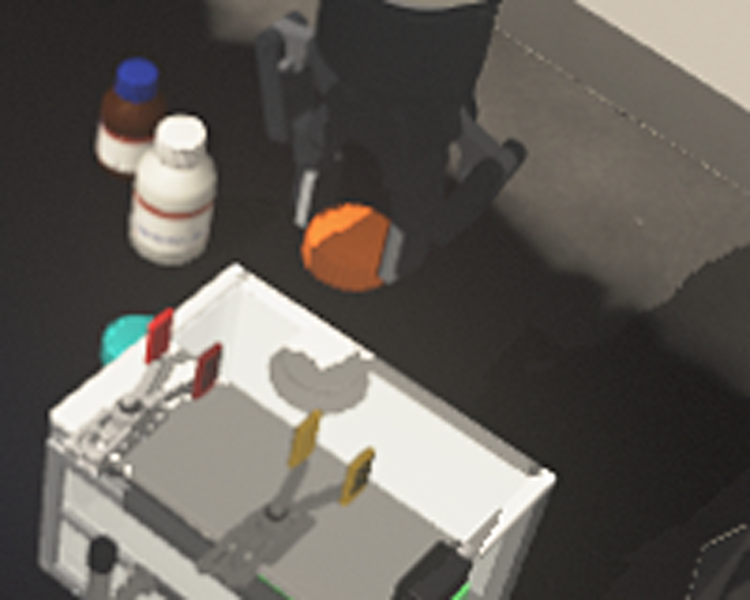

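The cap is held at crop (350,247), and the bare neck at (320,380) shows it has come off. Next I carry it to rest A.

>>> send_rows --pt "-0.216 -0.547 0 0 0 0 1" --pt "-0.216 -0.547 0 0 0 0 1" --pt "-0.216 -0.547 0 0 0 0 1" --pt "-0.216 -0.547 0 0 0 0 1" --pt "-0.216 -0.547 0 0 0 0 1"

```text
clock: 6.18
tcp_pos: [615.3, 286.4, 238.8]
orientation: [0.999, 0.05, -0.002, -0.001]
ft_force: [-0.5, 0.9, 0.2]
opening: 0.503
finger_force: 61.0
```

>>> send_rows --pt "-0.214 -0.546 0 0 0 0 1" --pt "-0.214 -0.546 0 0 0 0 1" --pt "-0.214 -0.546 0 0 0 0 1" --pt "-0.214 -0.546 0 0 0 0 1" --pt "-0.214 -0.546 0 0 0 0 1"

```text
clock: 6.6
tcp_pos: [535.2, 443.2, 238.6]
orientation: [0.999, 0.05, -0.002, -0.001]
ft_force: [-1.2, 1.5, -1.2]
opening: 0.506
finger_force: 61.0
```

>>> send_rows --pt "0 0 0.3 0 0 0 1" --pt "0 0 0.6 0 0 0 1" --pt "0 0 0.6 0 0 0 1" --pt "0 0 0.6 0 0 0 1" --pt "0 0 0.6 0 0 0 1"

```text
clock: 7.02
tcp_pos: [537.4, 433.8, 53.5]
orientation: [0.999, 0.046, -0.003, 0.003]
ft_force: [-0.2, -0.4, -1.2]
opening: 0.503
finger_force: 61.1
```

```bash
cat > m2.py <<'E'
from fit import *
from plan import plan
plan([(539.4,435.7,50,-1.475),(539.4,435.7,31,-1.475)])
s=env.read_state(); p=s["tcp_pos"]
for c in F:
    e=proj(F[c],p+[0,0,-15.5]); b=near(c,"ora",e,40)[:1]; print(c,"exp",e,"seen",b)
    o=hullc(F[c],cyl(p+[0,0,-15.5],[(23,8.5),(23,-8.5)])); print("hull exp",o)
    e=proj(F[c],[539.4,435.7,6]).astype(int); im=F[c]["pixels"][e[1]-65:e[1]+35,e[0]-60:e[0]+60,::-1]
    cv2.imwrite(f"pics/p_{c}.png",cv2.resize(im,None,fx=3.3,fy=3.3,interpolation=cv2.INTER_CUBIC))
cv2.imwrite("pics/p_both.png",np.hstack([cv2.imread(f"pics/p_{c}.png") for c in F]))
E
python3 m2.py
```

```text
t 7.12 tcp [539.1 434.7  57.7] toolYyaw -1.479 tilt -1.0000 j [-1.08  0.82  0.55  1.56 -0.5   0.91 -1.84] open 0.506 ff 61.1 F [ 0.  -0.3  1.2]
[0.001, -0.003, 0.026] [0.0005, 0.0006, -0.0006] rows 0.2
[0.0, 0.0, 0.063] [0.0, 0.0, 0.0] rows 0.5
scene exp [260.02 225.37] seen [(5.0, 191, array([256.34, 228.75]))]
hull exp [260.01 225.43]
top exp [223.9  267.89] seen []
hull exp [223.78 267.87]
```

View pics/p_both.png

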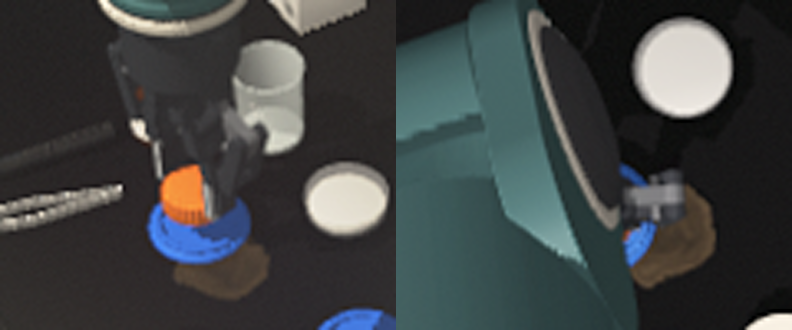

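>>> send_rows --pt "0.001 -0.003 0.05 0 0 0 1" --pt "0.001 -0.003 0.05 0 0 0 1" --pt "0.001 -0.003 0.05 0 0 0 1" --pt "0.001 -0.003 0.05 0 0 0 1"

```text
clock: 7.45
tcp_pos: [541.1, 437.5, 47.2]
orientation: [0.999, 0.046, 0.001, -0.001]
ft_force: [-0.1, -0.4, 0.7]
opening: 0.504
finger_force: 61.1
```

```bash
cat > m3.py <<'E'
from fit import *
from plan import plan
plan([(539.4,435.7,31,-1.475)])
p=env.read_state()["tcp_pos"]; f=F["scene"]
def ext(m): ys,xs=np.nonzero(m); return xs.min(),xs.max(),ys.min(),ys.max()
h=cv2.cvtColor(f["pixels"],cv2.COLOR_RGB2HSV); m=cv2.inRange(h,(5,130,80),(20,255,255)).astype(bool); w=np.zeros_like(m); w[200:270,220:300]=1
print("orange ext",ext(m&w)); q=np.array([proj(f,a) for a in cyl(p+[0,0,-16],[(23,8.5),(23,-8.5)])]); print("pred",q.min(0),q.max(0))
m=cv2.inRange(h,(100,80,30),(130,255,255)).astype(bool); w[:]=0; w[210:260,225:288]=1
print("blue ext",ext(m&w)); q=np.array([proj(f,a) for a in cyl(np.array([539.4,435.7,6]),[(36,-6),(36,0),(32,3.5)])]); print("pred",q.min(0),q.max(0))
E
python3 m3.py
```

```text
t 7.55 tcp [540.9 437.3  46.8] toolYyaw -1.478 tilt -1.0000 j [-1.08  0.84  0.54  1.56 -0.51  0.89 -1.83] open 0.505 ff 61.1 F [-0.2  0.5 -1. ]
[-0.005, 0.005, 0.053] [-0.0002, -0.0002, -0.0005] rows 0.4
orange ext (np.int64(250), np.int64(264), np.int64(220), np.int64(237))
pred [249.96 217.94] [270.62 237.73]
blue ext (np.int64(245), np.int64(276), np.int64(230), np.int64(249))
pred [245.48 224.43] [276.66 249.21]
```

>>> send_rows --pt "-0.004 0.004 0.02 0 0 0 1" --pt "-0.004 0.004 0.03 0 0 0 1" --pt "-0.004 0.004 0.04 0 0 0 1" --pt "-0.004 0.004 0.04 0 0 0 1" --pt "-0.004 0.004 0.04 0 0 0 1"

```text
clock: 7.97
tcp_pos: [539.2, 435.5, 33.1]
orientation: [0.999, 0.046, -0.0, 0.0]
ft_force: [0.8, -0.6, 0.6]
opening: 0.502
finger_force: 61.1
```

```bash
python3 m3.py
```

```text
t 8.07 tcp [539.4 435.6  33.4] toolYyaw -1.478 tilt -1.0000 j [-1.07  0.85  0.53  1.57 -0.52  0.87 -1.83] open 0.506 ff 61.1 F [0.4 0.5 0.4]
[0.0, -0.0, 0.008] [0.0, -0.0, -0.0005] rows 0.1
orange ext (np.int64(251), np.int64(264), np.int64(225), np.int64(242))
pred [250.35 222.66] [270.86 242.39]
blue ext (np.int64(245), np.int64(276), np.int64(230), np.int64(249))
pred [245.48 224.43] [276.66 249.21]
```

>>> send_rows --pt "0 0 0.005 0 0 0 1" --pt "0 0 0.008 0 0 0 1" --pt "0 0 0.008 0 0 0 1" --pt "0 0 0.008 0 0 0 1"

```text
clock: 8.4
tcp_pos: [539.3, 435.6, 31.0]
orientation: [0.999, 0.046, -0.0, 0.0]
ft_force: [-0.6, -0.6, 0.0]
opening: 0.504
finger_force: 61.2
```

>>> send_rows --pt "0 0 0.003 0 0 0 1" --pt "0 0 0.003 0 0 0 1" --pt "0 0 0.003 0 0 0 1"

```text
clock: 8.65
tcp_pos: [539.4, 435.7, 30.8]
orientation: [0.999, 0.046, -0.0, -0.0]
ft_force: [-4.9, -3.1, 10.3]
opening: 0.506
finger_force: 62.4
```

>>> send_rows --pt "0 0 0 0 0 0 0.35" --pt "0 0 0 0 0 0 0.2" --pt "0 0 0 0 0 0 0" --pt "0 0 0 0 0 0 0" --pt "0 0 0 0 0 0 0"

```text
clock: 9.07
tcp_pos: [539.3, 435.6, 30.0]
orientation: [0.999, 0.046, -0.0, 0.0]
ft_force: [-0.2, 0.8, 0.6]
opening: 1.0
finger_force: 0.0
```

>>> send_rows --pt "0 0 -0.05 0 0 0 0" --pt "0 0 -0.2 0 0 0 0" --pt "0 0 -0.6 0 0 0 0" --pt "0 0 -0.6 0 0 0 0" --pt "0 0 -0.6 0 0 0 0"

```text
clock: 9.48
tcp_pos: [539.3, 435.2, 213.6]
orientation: [0.999, 0.046, 0.0, -0.0]
ft_force: [-0.1, 0.1, 0.2]
opening: 1.003
finger_force: 0.0
```

```bash
python3 plan.py "[(598,290,230,-1.475),(637.3,163.9,230,-1.475),(637.3,163.9,190,-1.475)]"; python3 - <<'E'
import sys; sys.path.insert(0,'.')
from fit import *
b={c:near(c,"ora",np.array(u),20)[:1] for c,u in(("scene",(260,232)),("top",(226,267)))};print(b)
c="scene"; q=least_squares(lambda p:hullc(F[c],cyl(np.r_[p,14.5],[(23,8.5),(23,-8.5)]))-b[c][0][2],[540,436]);print("cap scene",q.x)
E
```

```text
t 9.48 tcp [539.3 435.2 213.6] toolYyaw -1.479 tilt -1.0000 j [-1.14  0.65  0.64  1.48 -0.41  1.15 -1.91] open 1.003 ff 0.0 F [-0.1  0.1  0.2]
[0.15, 0.5, -0.055] [-0.0001, -0.0001, -0.0006] rows 3.8
[0.09, 0.431, 0.0] [0.0, 0.0, 0.0] rows 3.2
[0.0, 0.0, 0.133] [0.0, 0.0, 0.0] rows 1.0
{'scene': [(2.6, 265, array([260.37, 234.61]))], 'top': [(3.5, 308, array([226.69, 270.47]))]}
cap scene [536.46 432.93]
```

>>> send_rows --pt "0.15 0.5 -0.055 0 0 0 0" --pt "0.15 0.5 -0.055 0 0 0 0" --pt "0.15 0.5 -0.055 0 0 0 0" --pt "0.15 0.5 -0.055 0 0 0 0"

```text
clock: 9.92
tcp_pos: [599.0, 286.8, 228.3]
orientation: [0.999, 0.045, 0.001, 0.0]
ft_force: [-0.2, -0.9, -0.3]
opening: 1.003
finger_force: 0.0
```

>>> send_rows --pt "0.09 0.431 0 0 0 0 0" --pt "0.09 0.431 0 0 0 0 0" --pt "0.09 0.431 0 0 0 0 0" --pt "0.09 0.431 0 0 0 0 0" --pt "0.09 0.431 0 0 0 0 0"

```text
clock: 10.33
tcp_pos: [637.7, 159.6, 228.0]
orientation: [0.999, 0.043, 0.001, 0.0]
ft_force: [-0.2, 0.0, 0.2]
opening: 1.0
finger_force: 0.0
```

```bash
python3 plan.py "[(637.3,163.9,157,-1.475)]"; python3 - <<'E'
import sys; sys.path.insert(0,'.')
from fit import *
b={c:near(c,"ora",np.array(u),20)[:1] for c,u in(("scene",(260,232)),("top",(226,267)))};print(b)
for c in F:
  q=least_squares(lambda p:hullc(F[c],cyl(np.r_[p,14.5],[(23,8.5),(23,-8.5)]))-b[c][0][2],[540,436]);print("cap",c,q.x)
  e=proj(F[c],[539.4,435.7,6]).astype(int); im=F[c]["pixels"][e[1]-35:e[1]+35,e[0]-40:e[0]+40,::-1]
  cv2.imwrite(f"pics/q_{c}.png",cv2.resize(im,None,fx=4.9,fy=4.9,interpolation=cv2.INTER_CUBIC))
cv2.imwrite("pics/q.png",np.hstack([cv2.imread(f"pics/q_{c}.png") for c in F]))
E
```

```text
t 10.33 tcp [637.7 159.6 228. ] toolYyaw -1.484 tilt -1.0000 j [-0.76  0.58  0.68  1.57 -0.39  1.13 -1.48] open 1.000 ff 0.0 F [-0.2  0.   0.2]
[-0.001, -0.014, 0.237] [0.0001, -0.0002, -0.0015] rows 1.7
{'scene': [(2.6, 265, array([260.37, 234.61]))], 'top': [(2.0, 370, array([226.46, 268.94]))]}
cap scene [536.46 432.93]
cap top [538.77 434.45]
```

View pics/q.png

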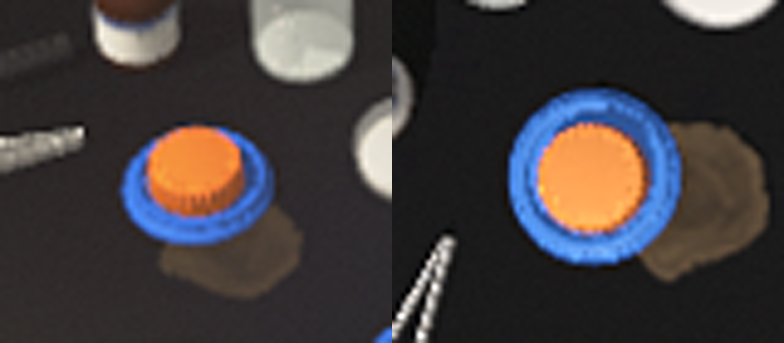

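The cap sits level inside the lip of rest A: in the top-view crop the cap is at (590,178) and the ring at (595,175). Now the main catch.

>>> send_rows --pt "-0.001 -0.014 0.1 0 0 -0.0015 0" --pt "-0.001 -0.014 0.1 0 0 -0.0015 0" --pt "-0.001 -0.014 0.1 0 0 -0.0015 0" --pt "-0.001 -0.014 0.1 0 0 -0.0015 0"

```text
clock: 10.77
tcp_pos: [636.2, 169.0, 197.6]
orientation: [0.999, 0.051, 0.0, 0.0]
ft_force: [-0.4, -0.5, 0.5]
opening: 0.999
finger_force: 0.0
```

```bash
python3 plan.py "[(637.3,163.9,157,-1.475)]"
```

```text
t 10.77 tcp [636.2 169.  197.6] toolYyaw -1.468 tilt -1.0000 j [-0.76  0.61  0.66  1.59 -0.41  1.08 -1.46] open 0.999 ff 0.0 F [-0.4 -0.5  0.5]
[0.002, 0.017, 0.135] [0.0, -0.0, 0.0011] rows 1.0
```

>>> send_rows --pt "0.002 0.017 0.03 0 0 0.001 0" --pt "0.002 0.017 0.03 0 0 0.001 0" --pt "0.002 0.017 0.135 0 0 0.001 0" --pt "0.002 0.017 0.135 0 0 0.001 0" --pt "0.002 0.017 0.135 0 0 0.001 0"

```text
clock: 11.18
tcp_pos: [636.7, 163.0, 155.7]
orientation: [0.999, 0.048, -0.001, 0.0]
ft_force: [1.1, -1.1, -0.1]
opening: 1.0
finger_force: 0.0
```

```bash
python3 plan.py "[(637.3,163.9,157,-1.475)]"
```

```text
t 11.18 tcp [636.7 163.  155.7] toolYyaw -1.475 tilt -1.0000 j [-0.74  0.65  0.64  1.62 -0.44  1.02 -1.44] open 1.000 ff 0.0 F [ 1.1 -1.1 -0.1]
[0.002, -0.003, -0.004] [0.0001, 0.0003, -0.0001] rows 0.0
```

>>> send_rows --pt "0.002 -0.003 -0.008 0 0 0 0.4" --pt "0.002 -0.003 -0.008 0 0 0 0.55" --pt "0.002 -0.003 -0.008 0 0 0 0.7" --pt "0.002 -0.003 -0.008 0 0 0 0.78" --pt "0.002 -0.003 -0.008 0 0 0 0.78"

```text
clock: 11.6
tcp_pos: [638.8, 164.5, 159.6]
orientation: [0.999, 0.048, 0.001, -0.0]
ft_force: [9.0, 1.1, 4.4]
opening: 0.301
finger_force: 6.4
```

>>> send_rows --pt "0 0 0 0 0 0 0.78" --pt "0 0 0 0 0 0 0.78" --pt "0 0 0 0 0 0 0.78"

```text
clock: 11.85
tcp_pos: [639.2, 164.8, 159.8]
orientation: [0.999, 0.048, 0.002, -0.0]
ft_force: [6.7, 2.9, 6.0]
opening: 0.228
finger_force: 22.0
```

```bash
python3 plan.py "[(637.3,163.9,157,-1.475)]"; python3 - <<'E'
import sys; sys.path.insert(0,'.')
from h import *
f=vision.grab_frame("scene"); cv2.imwrite("pics/c4.png",cv2.resize(f["pixels"][190:350,330:530,::-1],(750,600),interpolation=cv2.INTER_CUBIC))
for c in("scene",): print(spotter.mark_of(c,"pull_rod"))
E
```

```text
t 11.85 tcp [639.2 164.8 159.8] toolYyaw -1.475 tilt -1.0000 j [-0.74  0.65  0.64  1.62 -0.44  1.02 -1.44] open 0.228 ff 22.0 F [6.7 2.9 6. ]
[-0.007, 0.002, 0.009] [-0.0001, -0.0006, 0.0] rows 0.1
[{'xy': [350.6, 312.1], 'confidence': 0.81}, {'xy': [398.9, 305.7], 'confidence': 0.54}]
```

View pics/c4.png

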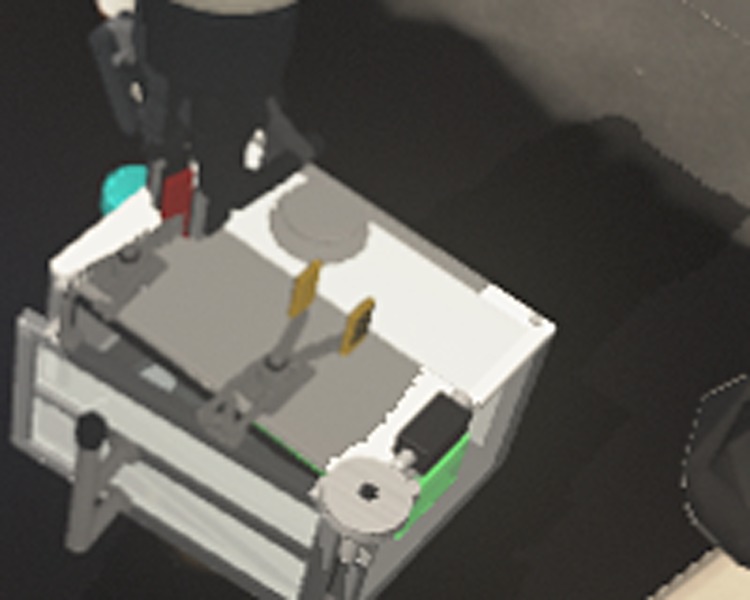

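The door has sprung ajar: its left edge stands off the frame at crop (30,330). I'll open the jaws, lift, and shift 95 mm to the safety catch.

>>> send_rows --pt "0 0 0 0 0 0 0.4" --pt "0 0 0 0 0 0 0" --pt "0 0 0 0 0 0 0" --pt "0 0 0 0 0 0 0"

```text
clock: 12.28
tcp_pos: [637.7, 164.2, 158.5]
orientation: [0.999, 0.048, -0.0, 0.0]
ft_force: [-0.2, -0.2, -0.2]
opening: 0.784
finger_force: 0.0
```

>>> send_rows --pt "0 0 -0.13 0 0 0 0" --pt "0 0 -0.16 0 0 0 0" --pt "0 0.15 -0.16 0 0 0 0" --pt "0 0.317 -0.16 0 0 0 0" --pt "0 0.317 -0.16 0 0 0 0"

```text
clock: 12.7
tcp_pos: [647.2, 62.6, 207.7]
orientation: [0.999, 0.045, 0.001, 0.001]
ft_force: [-0.1, -1.9, 0.3]
opening: 1.002
finger_force: 0.0
```

>>> send_rows --pt "0 0 0 0 0 0 0" --pt "0 0 0 0 0 0 0"

```text
clock: 12.87
tcp_pos: [647.1, 68.5, 206.8]
orientation: [0.999, 0.047, 0.0, 0.0]
ft_force: [-0.7, 1.3, 0.1]
opening: 0.998
finger_force: 0.0
```

```bash
python3 plan.py "[(646.4,69.3,158,-1.475)]"; python3 - <<'E'
import sys; sys.path.insert(0,'.')
from fit import *
for c in F:
  f=F[c]; 
  print(c,near(c,"yel",proj(f,[646.4,69.3,157]),30), spotter.mark_of(c,"pull_rod")[:2])
E
```

```text
t 12.87 tcp [647.1  68.5 206.8] toolYyaw -1.477 tilt -1.0000 j [-0.62  0.59  0.68  1.6  -0.4   1.09 -1.32] open 0.998 ff 0.0 F [-0.7  1.3  0.1]
[-0.002, -0.003, 0.163] [0.0, -0.0001, -0.0003] rows 1.2
scene [(7.8, 58, array([410.86, 266.66])), (9.1, 34, array([424.09, 276.32]))] [{'xy': [351.5, 308.6], 'confidence': 0.7}]
top [(7.9, 35, array([432.83, 204.03])), (9.3, 33, array([415.88, 206.48]))] [{'xy': [403.6, 279.0], 'confidence': 0.84}]
```

>>> send_rows --pt "-0.002 0 0.08 0 0 0 0" --pt "-0.002 0 0.16 0 0 0 0" --pt "-0.002 0 0.16 0 0 0 0" --pt "-0.002 0 0.16 0 0 0 0"

```text
clock: 13.4
tcp_pos: [645.8, 70.1, 158.1]
orientation: [0.999, 0.048, -0.001, 0.0]
ft_force: [0.6, -0.6, 0.4]
opening: 1.003
finger_force: 0.0
```

>>> send_rows --pt "0 0 0 0 0 0 0.4" --pt "0 0 0 0 0 0 0.55" --pt "0 0 0 0 0 0 0.7" --pt "0 0 0 0 0 0 0.78" --pt "0 0 0 0 0 0 0.78"

```text
clock: 13.82
tcp_pos: [647.2, 69.8, 159.6]
orientation: [0.999, 0.048, 0.001, -0.0]
ft_force: [9.3, 1.1, 3.7]
opening: 0.299
finger_force: 6.3
```

>>> send_rows --pt "0 0 0 0 0 0 0.78" --pt "0 0 0 0 0 0 0.78" --pt "0 0 0 0 0 0 0.78" --pt "0 0 0 0 0 0 0.78"

```text
clock: 14.15
tcp_pos: [647.6, 70.1, 159.8]
orientation: [0.999, 0.048, 0.002, -0.0]
ft_force: [6.4, 2.3, 6.2]
opening: 0.227
finger_force: 22.2
```

```bash
python3 -c "
from h import *
for c in('scene','top'):
    vision.grab_frame(c); print(c,spotter.mark_of(c,'pull_rod')[:2])"
```

```text
scene [{'xy': [350.6, 330.9], 'confidence': 0.81}]
top [{'xy': [420.1, 299.8], 'confidence': 0.78}]
```

>>> send_rows --pt "0 0 0 0 0 0 0.4" --pt "0 0 0 0 0 0 0" --pt "0 0 0 0 0 0 0" --pt "0 0 0 0 0 0 0"

```text
clock: 14.68
tcp_pos: [646.2, 69.5, 158.5]
orientation: [0.999, 0.048, 0.0, 0.0]
ft_force: [0.0, 0.4, -0.4]
opening: 0.784
finger_force: 0.0
```

>>> send_rows --pt "0 0 -0.13 0 0 0 0" --pt "0 0 -0.25 0 0 0 0" --pt "0 0 -0.25 0 0 0 0" --pt "0 0 -0.25 0 0 0 0"

```text
clock: 15.02
tcp_pos: [647.1, 69.4, 235.6]
orientation: [0.999, 0.048, 0.002, -0.0]
ft_force: [0.7, 0.8, -1.0]
opening: 0.996
finger_force: 0.0
```

```bash
cat > m5.py <<'E'
from fit import *
from plan import plan
yaw=.095
mk={c:[m for m in spotter.mark_of(c,"pull_rod") if m["confidence"]>.5][0] for c in F}; print(mk)
om={c:[m for m in spotter.outline_of(c,"pull_rod")][:1] for c in F}
for c in om: print(c,[(o["mask"].sum(),o["xy"]) for o in om[c]])
O=[("scene",(356.2,299.9),0),("top",(400.8,273),0),("scene",(351.5,308.6),.13),("top",(403.6,279),.13)]+[(c,mk[c]["xy"],None) for c in F]
def rod(H,t): a=yaw+t; return np.r_[H+np.array([-42*np.cos(a)-125*np.sin(a),-42*np.sin(a)+125*np.cos(a)]),115]
def res(p):
    r=[proj(F[c],rod(p[:2],p[2] if t is None else t))-u for c,u,t in O]
    r+=[proj(F["scene"],np.r_[p[:2],115])-(427,331.4),proj(F["top"],np.r_[p[:2],115])-(467.5,244.8)]
    return np.concatenate(r)
q=least_squares(res,[583,-18,.43],x_scale=[10,10,.1],loss="soft_l1"); print(q.x,res(q.x).round(1)); H=q.x[:2]; print("rod now",rod(H,q.x[2]),"rod@.43",rod(H,.43),"tri",tri([ray(F[c],mk[c]["xy"]) for c in F]))
e=rod(H,q.x[2])
ims=[]
for c in F:
    im=F[c]["pixels"][:,:,::-1].copy(); u=proj(F[c],e); v=proj(F[c],e+[0,0,25]); w=u.astype(int)
    k=cv2.resize(im[w[1]-50:w[1]+40,w[0]-50:w[0]+50],None,fx=4,fy=4,interpolation=cv2.INTER_CUBIC)
    for a,cl in((u,(0,0,255)),(v,(0,255,0)),(proj(F[c],e+[0,0,-35]),(255,0,0))):
        z=((a-w+[50.5,50.5])*4).astype(int); cv2.circle(k,tuple(map(int,z)),3,cl,-1)
    ims.append(k)
cv2.imwrite("pics/rod.png",np.hstack(ims))
E
python3 m5.py
```

```text
Traceback (most recent call last):
  File "m5.py", line 4, in <module>
    mk={c:[m for m in spotter.mark_of(c,"pull_rod") if m["confidence"]>.5][0] for c in F}; print(mk)
          ~~~~~~~~~~~~~~~~~~~~~~~~~~~~~~~~~~~~~~~~~~~~~~~~~~~~~~~~~~~~~~~~^^^
IndexError: list index out of range
```

```bash
python3 - <<'E'
s=open('m5.py').read()
s=s.replace('''mk={c:[m for m in spotter.mark_of(c,"pull_rod") if m["confidence"]>.5][0] for c in F}; print(mk)''','''fb=dict(scene=dict(xy=(350.6,330.9)),top=dict(xy=(420.1,299.8)))
mk={c:([m for m in spotter.mark_of(c,"pull_rod") if m["confidence"]>.3]+[fb[c]])[0] for c in F}; print(mk)''')
s=s.replace('O=[','O=[(c,fb[c]["xy"],None) for c in F]+[')
open('m5.py','w').write(s)
E
python3 m5.py
```

```text
{'scene': {'xy': [347.6, 325.5], 'confidence': 0.88}, 'top': {'xy': [418.0, 297.3], 'confidence': 0.74}}
scene [(np.int64(340), [351.5, 333.8])]
top [(np.int64(259), [409.3, 294.9])]
[583.79 -14.31   0.43] [-0.9 -2.5 -1.  -1.4  0.   2.7 -0.7 -0.5  1.4  1.1  1.   2.1  2.1  2.9
  1.1  1.1 -2.5 -0.8 -1.6 -1.3]
rod now [484.37  72.32 115.  ] rod@.43 [484.79  72.8  115.  ] tri (array([484.86,  76.3 , 119.47]), [np.float64(1.7667689267529763), np.float64(1.7667689267531683)])
```

View pics/rod.png

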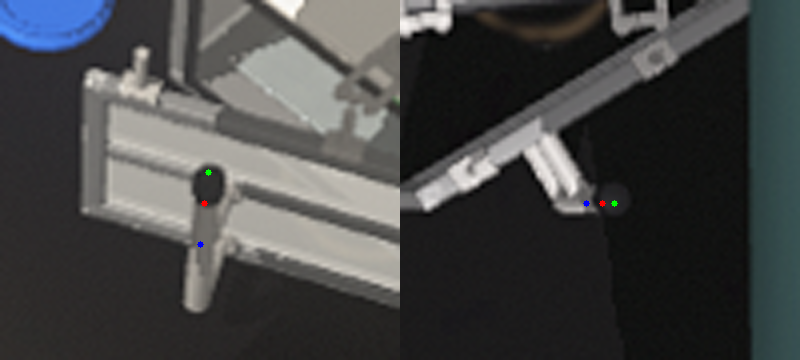

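```bash
cat > m6.py <<'E'
from h import *
from scipy.optimize import least_squares
np.set_printoptions(precision=2,suppress=True)
F={c:vision.grab_frame(c) for c in("scene","top")}; yaw=.095
e=np.array([484.37,72.32,115])
w={c:proj(F[c],e).astype(int) for c in F}
now={"scene":w["scene"]-50.5+np.array([207,185])/4,"top":w["top"]-50.5+np.array([215,200])/4}
shut={"scene":np.array([220+391*280/798,180+334*200/570])-.5,"top":np.array([150+573*350/796,130+321*220/500])-.5}
for n,o in(("now",now),("shut",shut)): print(n,o,tri([ray(F[c],o[c]) for c in F]))
bot={"scene":w["scene"]-50.5+np.array([195,303])/4,"top":w["top"]-50.5+np.array([172,207])/4}; print("bottom",bot,tri([ray(F[c],bot[c]) for c in F]))
def rod(p,t,z): a=yaw+t; return np.r_[p[:2]+np.array([-42*np.cos(a)-125*np.sin(a),-42*np.sin(a)+125*np.cos(a)]),z]
def res(p): return np.concatenate([proj(F[c],rod(p,t,p[3]))-o[c] for c in F for t,o in((p[2],now),(0,shut))])
q=least_squares(res,[583,-16,.43,147],x_scale=[10,10,.1,10]);print(q.x,res(q.x),"rod",rod(q.x,q.x[2],115))
E
python3 m6.py
```

```text
now {'scene': array([350.25, 323.75]), 'top': array([422.25, 297.5 ])} (array([484.93,  71.1 , 131.36]), [np.float64(1.2633483339748495), np.float64(1.26334833397489)])
shut {'scene': array([356.69, 296.69]), 'top': array([401.45, 270.74])} (array([531.76, 107.04, 131.25]), [np.float64(0.7727954938559466), np.float64(0.7727954938560226)])
bottom {'scene': array([347.25, 353.25]), 'top': array([411.5 , 299.25])} (array([482.42,  69.63,  32.94]), [np.float64(0.47521135029063405), np.float64(0.4752113502907655)])
[585.65 -13.6    0.45 131.3 ] [ 0.57 -0.08  0.59 -0.07 -0.53  0.7  -0.14  0.23] rod [484.73  71.27 115.  ]
```

```bash
python3 plan.py "[(484.8,71.3,225,-1.035),(484.8,71.3,111,-1.035)]"
```

```text
t 15.62 tcp [646.2  69.5 233.4] toolYyaw -1.475 tilt -1.0000 j [-0.63  0.56  0.69  1.58 -0.38  1.14 -1.33] open 0.998 ff 0.0 F [-0.3  0.1  0.7]
[-0.535, -0.057, 0.028] [0.0, 0.0, -0.07] rows 3.9
[0.0, 0.0, 0.38] [0.0, 0.0, 0.0] rows 2.7
```

>>> send_rows --pt "-0.535 -0.057 0.028 0 0 -0.07 0.3" --pt "-0.535 -0.057 0.028 0 0 -0.07 0.3" --pt "-0.535 -0.057 0.028 0 0 -0.07 0.3" --pt "-0.535 -0.057 0.028 0 0 -0.07 0.3" --pt "-0.535 -0.057 0.028 0 0 -0.07 0.3"

```text
clock: 16.03
tcp_pos: [478.9, 71.1, 224.3]
orientation: [0.964, 0.267, -0.002, -0.002]
ft_force: [1.6, 0.0, 0.5]
opening: 0.701
finger_force: 0.0
```

>>> send_rows --pt "0 0 0.1 0 0 0 0.3" --pt "0 0 0.1 0 0 0 0.3" --pt "0 0 0.1 0 0 0 0.3"

```text
clock: 16.28
tcp_pos: [484.5, 70.9, 194.9]
orientation: [0.964, 0.264, -0.001, 0.0]
ft_force: [-0.2, 0.2, 0.7]
opening: 0.7
finger_force: 0.0
```

```bash
python3 plan.py "[(484.8,71.3,111,-1.035)]"; python3 -c "
from h import *
p=env.read_state()['tcp_pos']; f=vision.grab_frame('scene'); u=proj(f,[485,71,131]); w=u.astype(int)
k=cv2.resize(f['pixels'][w[1]-75:w[1]+45,w[0]-60:w[0]+90,::-1],None,fx=5,fy=5,interpolation=cv2.INTER_CUBIC)
cv2.imwrite('pics/r2.png',k)"
```

```text
t 16.28 tcp [484.5  70.9 194.9] toolYyaw -1.036 tilt -1.0000 j [-0.76  0.29  0.65  2.01 -0.22  0.91 -1.04] open 0.700 ff 0.0 F [-0.2  0.2  0.7]
[0.002, -0.001, 0.28] [0.0, 0.0003, -0.0001] rows 2.0
```

View pics/r2.png

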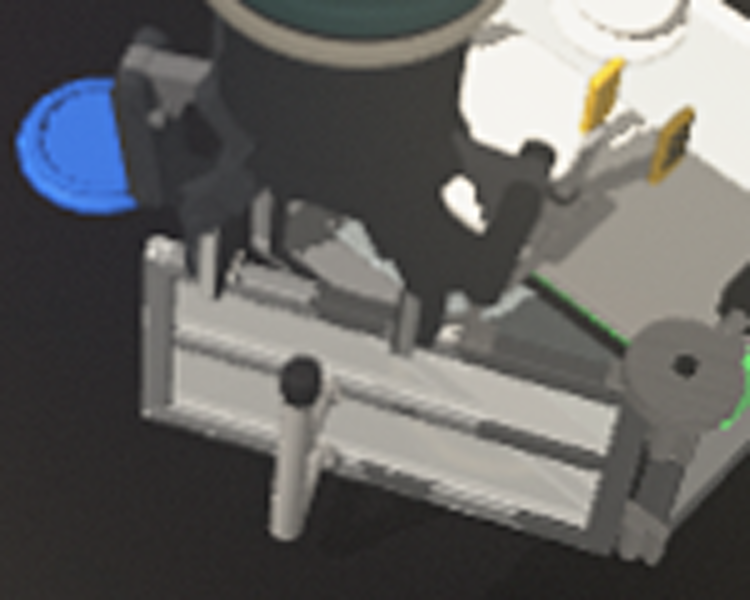

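The jaw tips at crop (207,290) and (405,345) straddle the rod's black end cap at (300,380). I'll go down and pinch.

>>> send_rows --pt "0.001 0 0.1 0 0 0 0.3" --pt "0.001 0 0.2 0 0 0 0.3" --pt "0.001 0 0.28 0 0 0 0.3" --pt "0.001 0 0.28 0 0 0 0.3" --pt "0.001 0 0.28 0 0 0 0.3"

```text
clock: 16.75
tcp_pos: [485.4, 71.0, 111.6]
orientation: [0.964, 0.264, -0.001, 0.0]
ft_force: [0.3, 1.0, 1.1]
opening: 0.697
finger_force: 0.0
```

>>> send_rows --pt "0 0 0 0 0 0 0.6" --pt "0 0 0 0 0 0 0.8" --pt "0 0 0 0 0 0 1" --pt "0 0 0 0 0 0 1" --pt "0 0 0 0 0 0 1"

```text
clock: 17.17
tcp_pos: [484.9, 72.6, 112.1]
orientation: [0.964, 0.265, 0.0, -0.001]
ft_force: [-8.5, 7.3, 15.0]
opening: 0.139
finger_force: 58.2
```

>>> send_rows --pt "0 0 0 0 0 0 1" --pt "0 0 0 0 0 0 1" --pt "0 0 0 0 0 0 1"

```text
clock: 17.42
tcp_pos: [484.9, 72.7, 112.1]
orientation: [0.964, 0.265, 0.0, -0.001]
ft_force: [-8.6, 8.2, 14.3]
opening: 0.138
finger_force: 58.2
```

```bash
cat > door.py <<'E'
import sys
from plan import *
p=env.read_state()["tcp_pos"]; H=np.array([585.65,-13.6]); yaw=.095
d=p[:2]-H; r=np.hypot(*d); a=np.arctan2(d[1],d[0]); t0=a-yaw-np.arctan2(125,-42); print("r",r,"(nom 131.9) theta",t0)
def wp(t,rr=131.87): b=yaw+t+np.arctan2(125,-42); return (*(H+rr*np.array([np.cos(b),np.sin(b)])),p[2],-1.475+t)
plan([wp(t) for t in map(float,sys.argv[1:])])
E
python3 door.py .6 .75 .9 1.05 1.2 1.35 1.5 1.57
```

```text
r 132.6333592665068 (nom 131.9) theta 0.4432479729646941
t 17.42 tcp [484.9  72.7 112.1] toolYyaw -1.034 tilt -1.0000 j [-0.69  0.43  0.58  2.07 -0.35  0.74 -0.93] open 0.138 ff 58.2 F [-8.6  8.2 14.3]
[-0.062, 0.029, -0.0] [-0.0003, -0.0002, -0.0253] rows 1.3
[-0.061, 0.026, 0.0] [0.0, 0.0, -0.0239] rows 1.2
[-0.061, 0.026, 0.0] [0.0, 0.0, -0.0239] rows 1.2
[-0.061, 0.026, 0.0] [0.0, 0.0, -0.0239] rows 1.2
[-0.061, 0.026, 0.0] [0.0, 0.0, -0.0239] rows 1.2
[-0.061, 0.026, 0.0] [0.0, 0.0, -0.0239] rows 1.2
[-0.061, 0.026, 0.0] [0.0, 0.0, -0.0239] rows 1.2
[-0.029, 0.011, 0.0] [0.0, 0.0, -0.0111] rows 0.6
```

>>> send_rows --pt "-0.031 0.015 0 0 0 -0.0125 1" --pt "-0.062 0.029 0 0 0 -0.025 1" --pt "-0.062 0.029 0 0 0 -0.025 1"

```text
clock: 17.67
tcp_pos: [472.3, 54.8, 112.0]
orientation: [0.94, 0.342, -0.0, -0.001]
ft_force: [-12.1, 9.4, 14.7]
opening: 0.138
finger_force: 58.8
```

>>> send_rows --pt "-0.031 0.013 0 0 0 -0.012 1" --pt "-0.061 0.026 0 0 0 -0.024 1" --pt "-0.061 0.026 0 0 0 -0.024 1"

```text
clock: 17.92
tcp_pos: [463.2, 36.2, 112.0]
orientation: [0.911, 0.411, -0.0, -0.001]
ft_force: [-11.5, 6.1, 16.7]
opening: 0.134
finger_force: 59.1
```

```bash
python3 door.py .9 1.05 1.2 1.35 1.5 1.57
```

```text
r 132.14602668214536 (nom 131.9) theta 0.7652234462001006
t 17.92 tcp [463.2  36.2 112. ] toolYyaw -0.723 tilt -1.0000 j [-0.58  0.37  0.52  2.13 -0.28  0.7  -0.6 ] open 0.134 ff 59.1 F [-11.5   6.1  16.7]
[-0.054, 0.024, -0.0] [-0.0003, -0.0, -0.0235] rows 1.2
[-0.061, 0.026, 0.0] [0.0, 0.0, -0.0239] rows 1.2
[-0.061, 0.026, 0.0] [0.0, 0.0, -0.0239] rows 1.2
[-0.061, 0.026, 0.0] [0.0, 0.0, -0.0239] rows 1.2
[-0.061, 0.026, 0.0] [0.0, 0.0, -0.0239] rows 1.2
[-0.029, 0.011, 0.0] [0.0, 0.0, -0.0111] rows 0.6
```

>>> send_rows --pt "-0.028 0.012 0 0 0 -0.012 1" --pt "-0.056 0.024 0 0 0 -0.024 1" --pt "-0.056 0.024 0 0 0 -0.024 1"

```text
clock: 18.17
tcp_pos: [457.6, 18.2, 112.0]
orientation: [0.878, 0.479, -0.0, -0.001]
ft_force: [-14.3, -3.1, 18.9]
opening: 0.136
finger_force: 59.0
```

>>> send_rows --pt "-0.031 0.013 0 0 0 -0.012 1" --pt "-0.061 0.026 0 0 0 -0.024 1" --pt "-0.061 0.026 0 0 0 -0.024 1"

```text
clock: 18.42
tcp_pos: [454.6, -1.5, 112.0]
orientation: [0.84, 0.543, 0.0, -0.0]
ft_force: [-10.0, 2.2, 16.9]
opening: 0.135
finger_force: 59.3
```

>>> send_rows --pt "-0.031 0.013 0 0 0 -0.012 1" --pt "-0.061 0.026 0 0 0 -0.024 1" --pt "-0.061 0.026 0 0 0 -0.024 1"

```text
clock: 18.67
tcp_pos: [454.6, -21.5, 112.1]
orientation: [0.796, 0.605, 0.0, -0.0]
ft_force: [-8.5, 2.0, 15.0]
opening: 0.143
finger_force: 59.5
```

```bash
python3 door.py 1.35 1.5 1.57
```

```text
r 131.336679817589 (nom 131.9) theta -5.071327659920255
t 18.67 tcp [454.6 -21.5 112.1] toolYyaw -0.271 tilt -1.0000 j [-0.39  0.34  0.43  2.15 -0.22  0.69 -0.08] open 0.143 ff 59.5 F [-8.5  2.  15. ]
[-0.056, 0.022, -0.0] [0.0, -0.0, -0.0233] rows 1.2
[-0.061, 0.026, 0.0] [0.0, 0.0, -0.0239] rows 1.2
[-0.029, 0.011, 0.0] [0.0, 0.0, -0.0111] rows 0.6
```

>>> send_rows --pt "-0.029 0.012 0 0 0 -0.012 1" --pt "-0.057 0.023 0 0 0 -0.0235 1" --pt "-0.057 0.023 0 0 0 -0.0235 1"

```text
clock: 18.92
tcp_pos: [457.2, -39.8, 112.1]
orientation: [0.749, 0.662, 0.0, 0.0]
ft_force: [-3.5, 1.5, 11.3]
opening: 0.134
finger_force: 59.7
```

>>> send_rows --pt "-0.031 0.013 0 0 0 -0.012 1" --pt "-0.061 0.026 0 0 0 -0.024 1" --pt "-0.061 0.026 0 0 0 -0.024 1"

```text
clock: 19.17
tcp_pos: [462.9, -59.0, 112.2]
orientation: [0.697, 0.717, 0.0, 0.001]
ft_force: [-3.9, 1.3, 11.7]
opening: 0.133
finger_force: 60.0
```

>>> send_rows --pt "-0.03 0.011 0 0 0 -0.011 1" --pt "-0.03 0.011 0 0 0 -0.011 1" --pt "-0.03 0.011 0 0 0 -0.011 1" --pt "-0.03 0.011 0 0 0 -0.011 1"

```text
clock: 19.5
tcp_pos: [466.1, -66.6, 112.1]
orientation: [0.674, 0.739, 0.0, 0.0]
ft_force: [-4.1, 0.5, 11.5]
opening: 0.135
finger_force: 59.7
```

```bash
python3 door.py 1.57; python3 -c "
from h import *
f=vision.grab_frame('scene'); cv2.imwrite('pics/end.png',f['pixels'][:,:,::-1])"
```

```text
r 130.7657254264036 (nom 131.9) theta -4.714613496128523
t 19.50 tcp [466.1 -66.6 112.1] toolYyaw 0.092 tilt -1.0000 j [-0.23  0.36  0.35  2.11 -0.19  0.7   0.35] open 0.135 ff 59.7 F [-4.1  0.5 11.5]
[-0.002, -0.003, -0.0] [0.0002, -0.0, -0.0005] rows 0.0
```

View pics/end.png

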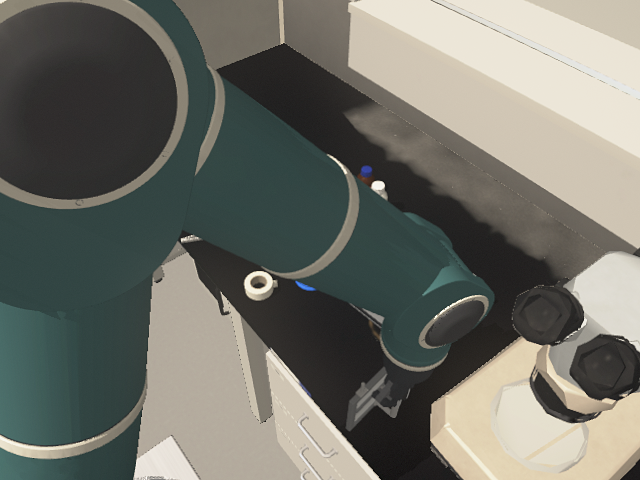

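The picture shows the gripper at about (390,390) with the door panel at (365,400), swung well out. The jaws are on the 12 mm rod (opening 0.135) and the measured door angle is about 1.57 rad, so I'm handing in.

```bash
python3 -c "
from cell import env
print(env.finish_job())"
```

```text
the job is handed in; nothing more can be done
None
```

The job is handed in at about 19.5 s: the orange cap sits level inside the lip of the far-left blue rest, both catches were pinched in order, and the arm is holding the door by its pull rod at about 1.57 rad, square to the cabinet front.

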